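# Hold a walnut in the nut holder with the inner knob only

## Robot

A 6-joint arm with a two-finger parallel gripper is mounted at the origin on a cart in front of the work surface, level with it; the furniture and walls round the work are solid. World frame = base frame: x ahead of the robot, y to its left, z up, the work surface at z = 0. Lengths are in m, angles in rad, forces in N, time in s.
With the tool pointing down it reaches from about 0.35 to 0.95 m from the base axis. Payload 17.4 kg.
Tool frame: the origin (TCP) lies on the centre line of the jaws, within the pads' length; the fingertips stand 14 mm ahead of it and the grasp point (between the pads) lies 5 mm behind it (nose_length is the distance from the TCP to the fingertips, in m); z points along the fingers, y is the line along which they close (so a half turn about z gives the same grasp; the last joint's range is limited). The gripper opens to 93 mm and grips with 3 to 60 N. Pads are 15 mm wide; open, the fingers measure 128 mm over their backs; the gripper's body (75 mm by 188 mm) begins 65 mm behind the grasp point.
Start: joints at [1.311, 0.116, 1.442, -0, 1.584, -0.038], TCP at [0.148, 0.658, 0.233] pointing down, gripper open.
Joint ranges: [-2.83, 2.83], [-0.83, 2.19], [0.07, 2.5], [-1.14, 4.28], [0.01, 3], [-2.97, 2.97]. Speed limits (rad/s): [1.89, 1.89, 2.22, 3.14, 3.14, 3.14].

## Interface

Orientations are given as a unit quaternion [x, y, z, w].
In Python, from station import * gives the robot as it stands.
- The arm moves only by the shell command python3 -m creep 'ROWS' [FORCE]. ROWS is a JSON object of lists of equal length, an entry for each row: "jaw": the finger opening in cm, from 0 to 9.3; "delta_pos": the shift along the tool's x, y, z in cm, a list of three; "delta_rot": the turn, a rotation vector about the tool's x, y, z in degrees, a list of three. In form: {"jaw": [jaw, ...], "delta_pos": [[x, y, z], ...], "delta_rot": [[rx, ry, rz], ...]}. A call has 1 to 20 rows; each row is the pose to reach, as a shift and turn from the pose commanded when the call began, along the tool's axes at that moment; what a row does not reach only later rows make up. A row lasts 1/12 s, in which the tool goes at most 41.7 mm and 7.16 degrees, less where a joint would pass 70% of its speed; a pose out of reach is approached as far as the arm can. A call with a gripper value outside its range is refused whole. The fingers move at their own pace and stop on an object; FORCE is the grip in N (left out, the last holds). Time passes only in rows, so rows that repeat a pose let the fingers close. It gives the time, the measured TCP pose, the force, the opening and the grip force at its end, in the units of the state.
- read_state(): the state, without advancing time (a new reading comes with each control period).
- snapshot(name): name is "scene" or "top" or "wrist"; returns the picture (420x560x3 uint8, red, green, blue); there is no depth.
- camera_params(name): a dict with "vertical_fov" (degrees; the focal length in pixels is half the picture's height over the tangent of half this angle, whatever the lens; pixels are square), "cx", "cy" (the principal point, pixels), "rvec" (rotation vector, rad) and "tvec" (3), from world to camera coordinates, as OpenCV has them; the wrist camera has in their place "hand_eye" (4x4, takes a point from camera to tool coordinates, whose origin is the TCP and whose axes are the flange's). Camera axes: x right, y down, z forward; pixel columns grow to the right and rows downward; lengths in m; the calibration is good to about 2 mm. A picture is of the moment at which its call begins: read the wrist's pose just before it. camera_params takes no time and is no camera call.
- close_job(): hands the job in; it is judged then, once.
The state is a dict: "time": time; "joints": joint angles; "joint_vel": joint speeds; "joint_efforts": joint torques, N m; "ee_pos": TCP position; "ee_rot": TCP orientation; "force": force on the tool from outside, world axes, zero at the start; "moment": the same for the moment, N m; "gripper_width": finger opening in m; "gripper_force": force on a finger pad.
Only numpy, scipy, OpenCV 4.12 (cv2) and the standard library are available. Lean on these libraries where they do the work, as an engineer would, in place of code of your own. Each camera call takes 0.05 s, during which the arm holds its last target. There are 200 camera calls.

## Task

Lay the walnut in the nut holder between its two jaws, let go of it, then close the near jaw with the small inner knob of the knob pair until the nut is held snugly between both jaws: about 6 newtons, and never as much as 14, which would crack it. The jaw setting on the outer ring must stay as it is, so do not let the ring turn along, and leave the things round about where they are. Finish clear of everything, with the nut staying held.

Things in the scene. Friction and masses are not known exactly. Their poses are not given: they have to be found in the camera images.
- nut_holder: Low maple nut holder, fixed: base 100 mm (own x) by 226 mm (own y), top 16 mm above the worktop. Origin under its centre on the worktop, z up. Knob pair at own y = -68 mm, two steel jaws with the nest between them near own y = +50 mm; they close along own y. Guide rods (6 mm, tops at 24 mm) run along own y at own x = +-30 mm; between x = +-25 mm the floor is bare. Jaws end 45 mm up.
- nest (a point): Point on the floor of the nest (16 mm above the worktop), axes as the holder's: the place for the nut, half way between the jaws at their middle setting. The jaw faces are 28 to 36 mm wide in own x, 27 mm tall, and 41 to 50 mm apart at the start.
- walnut: The only walnut, loose, about 38 x 33 mm across and 28 mm high as it lies (irregular, its faces 1 to 3 mm off an oval). Origin at the centre of its underside, z up at the start. Can be picked from above, and may lie in the nest turned any way about z.
- pad_face (a point): Centre of the near jaw's cork face (28 x 25 mm), 31 mm above the worktop; own y points to the far jaw. The pad sits before its carriage on a spring of 4 N per mm (up to 6 mm): it first pushes the loose nut along the floor to the far jaw, almost without force; once the nut touches both jaws the squeeze grows by 4 N for each further mm of the carriage.
- pad: The sprung, cork-faced pad of the near jaw; origin at the foot of its face, axes as the holder's.
- far_jaw: Steel far jaw with a shallow V face towards the pad; origin at the foot of its face, on its middle line. Set by the outer ring, 2.7 mm per rad; it must stay where it is.
- inner_knob (a joint): Angle of the inner knob, rad, 0 to 2.4, grows clockwise seen from above. Clockwise closes the near jaw, 12 mm of carriage per rad. Starts at 0.1 to 0.3; closing on the nut takes 0.3 to 1.5 rad. Friction of 0.1 to 0.15 N m, so it stays where it is left; the squeeze adds 0.012 N m per newton, thus 0.4 to 0.58 N m per rad once the nut touches both jaws.
- knob_grip (a point): Centre of the inner knob's top, on its axis, 78 mm above the worktop. The knob is a dark steel bar 34 mm long (this point's x), 12 mm thick, 24 mm tall, with flat sides, on a skirt 30 mm across and 4 mm tall; grip the bar's upper 10 to 18 mm across its thickness. It floats on a spring of 1.5 N per mm: pressed down 2 mm its skirt rubs on the ring, and from 7 to 12 N it drags it.
- ring_mark (a point): Mark on the outer ring's top, 28 mm from the knob axis. The ring is a knurled aluminium disc 62 mm across round the foot of the inner knob, its top 48 mm above the worktop; it turns at only 0.05 N m and must not turn (mark within 3 mm).
- spice_tin: Round tin, 46 mm across, 48 mm tall, loose bystander; origin under its centre.
- cutter_round: Round tin-plate biscuit cutter, 56 mm across, 26 mm tall, loose bystander; origin under its centre.
- alder_cone: Small brown cone, 25 mm long, 16 mm thick, loose bystander; origin under its centre.
Not all that is in view belongs to the job. Several things have the shape of the walnut; the one meant has the colours described above.

How it is judged:
By the outcome, as a careful person would: the job done as asked, in the order asked, and still so for the second after the job is handed in, with the robot touching nothing.
It also fails if it takes over 72 s, if anything falls off the work surface, if the arm or the gripper's body presses on something with over 40 N, if the wrist force passes 120 N, or if a joint passes its speed limit or range.

## Working session

There is one attempt and no reset: what is moved stays moved. The work goes in short steps, Python scripts to look and compute and a shell command to move; the robot and the scene stay as the last step left them, time stands still between calls to the robot, and variables do not carry over. Pictures are saved under pics/ and viewed, at most 10 in all, crops included, and the job is handed in when it is done.

```bash
mkdir -p pics; ls; cat > h.py <<'E'
from station import *
import numpy as np, cv2
from scipy.spatial.transform import Rotation as R
def save(n,im): cv2.imwrite('pics/'+n+'.png',cv2.cvtColor(im,cv2.COLOR_RGB2BGR))
def cam(name,st=None):
    p=camera_params(name); f=210/np.tan(np.radians(p['vertical_fov']/2))
    if 'hand_eye' in p:
        H=np.array(p['hand_eye']); T=np.eye(4); T[:3,:3]=R.from_quat(st['ee_rot']).as_matrix(); T[:3,3]=st['ee_pos']; M=T@H
        return f,p['cx'],p['cy'],M[:3,:3],M[:3,3]
    Rm=R.from_rotvec(np.ravel(p['rvec'])).as_matrix(); return f,p['cx'],p['cy'],Rm.T,-Rm.T@np.ravel(p['tvec'])
def ray(c,u,v):
    f,cx,cy,Rm,o=c; return o,Rm@np.array([(u-cx)/f,(v-cy)/f,1.])
def onz(c,u,v,z):
    o,d=ray(c,u,v); return o+d*(z-o[2])/d[2]
def proj(c,P):
    f,cx,cy,Rm,o=c; q=Rm.T@(np.array(P)-o); return np.array([cx+f*q[0]/q[2],cy+f*q[1]/q[2]])
E
python3 - <<'E'
from h import *
s=read_state(); print(s)
for n in ('scene','top','wrist'):
    im=snapshot(n); np.save(n+'0.npy',im); save(n+'0',im); print(n,camera_params(n))
a=np.vstack([np.hstack([np.load('top0.npy')])]); 
E
```

```text
pics
{'time': 0.0, 'joints': array([ 1.31119443e+00,  1.16475124e-01,  1.44225204e+00, -1.28370947e-05,
        1.58398340e+00, -3.77928296e-02]), 'joint_vel': array([ 0.00014773, -0.00039706,  0.00068559, -0.00159189,  0.00305702,
       -0.00013103]), 'joint_efforts': array([ 1.09147255e-03, -7.21294999e+01, -6.22591567e+01,  7.80502916e-02,
        2.38879264e-02, -8.80649145e-05]), 'ee_pos': array([0.14845764, 0.65828676, 0.2319207 ]), 'ee_rot': array([ 1.10677388e-01,  9.93856229e-01, -5.53734750e-04, -7.64615274e-05]), 'force': array([ 0.25384384, -0.15372614,  0.16521899]), 'moment': array([ 0.04546517, -0.02221264, -0.07028603]), 'gripper_force': 0.0, 'gripper_width': 0.09266666154707424}
scene {'vertical_fov': 56.92066409110579, 'cx': 282.1181953397106, 'cy': 211.84251644152184, 'rvec': array([ 1.22210066, -1.90199977,  1.18321166]), 'tvec': array([0.24400518, 0.32293856, 0.39887564])}
top {'vertical_fov': 51.16015560877268, 'cx': 279.73721363028926, 'cy': 209.1825074870288, 'rvec': array([ 2.19079461, -2.13374003,  0.10475318]), 'tvec': array([-0.01752398,  0.58559972,  0.85293053])}
wrist {'vertical_fov': 60.91025157260175, 'cx': 278.7514495052721, 'cy': 207.56425114482752, 'hand_eye': array([[ 6.79576623e-04, -9.65704589e-01, -2.59642417e-01,
         7.14005278e-02],
       [ 9.99999700e-01,  7.52829231e-04, -1.82690583e-04,
        -1.72974349e-04],
       [ 3.71891535e-04, -2.59642215e-01,  9.65704811e-01,
        -1.52663716e-01],
       [ 0.00000000e+00,  0.00000000e+00,  0.00000000e+00,
         1.00000000e+00]])}
```

View pics/top0.png

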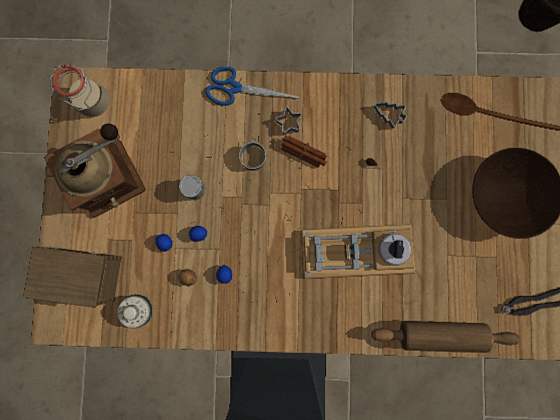

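View pics/scene0.png

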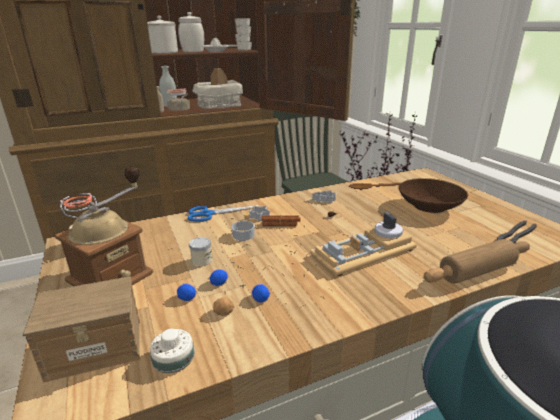

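The top view shows the walnut candidates: brown at (188,277), and blue ones at (164,242), (198,233) and (224,274). The plain walnut-brown one is the one meant. The holder is around (358,251), with the knob at (396,248) and the jaws at about (320,251) and (355,251). The cone is at (371,162), the tin at (191,187) and the cutter at (252,155).

```bash
python3 - <<'E'
from h import *
im=np.load('top0.npy'); c=cam('top'); s=cam('scene'); print('cams',c[4],s[4])
A=cv2.resize(im[222:282,296:420],None,fx=6,fy=6,interpolation=cv2.INTER_CUBIC)
B=cv2.resize(im[222:302,145:245],None,fx=2.4,fy=2.4,interpolation=cv2.INTER_CUBIC)
C=np.load('scene0.npy')[205:275,300:420]; C=cv2.resize(C,None,fx=4,fy=3.0,interpolation=cv2.INTER_CUBIC)
o=np.zeros((360+240,800,3),np.uint8); o[:360,:744]=A; o[360:600,:240]=B; o[360:570,250:730]=C
save('crop0',o)
for n,u,v,z in [('walnut',188,277,.014),('blue224',224,274,.014),('blue198',198,233,.014),('knob',396,248,.07),('hold',358,251,.016),('cutter',252,155,.02),('tin',191,187,.04),('cone',371,162,.01)]: print(n,onz(c,u,v,z).round(3))
print(proj(c,[.148,.658,.232]))
# walnut mask
h=cv2.cvtColor(im,cv2.COLOR_RGB2HSV); print(h[277,188],h[270,175],h[285,200])
E
```

```text
cams [ 0.49233819 -0.01153802  0.91005198] [-0.09951109  0.30842841  0.46679661]Traceback (most recent call last):
  File "<stdin>", line 6, in <module>
ValueError: could not broadcast input array from shape (192,240,3) into shape (240,240,3)
```

View pics/wrist0.png

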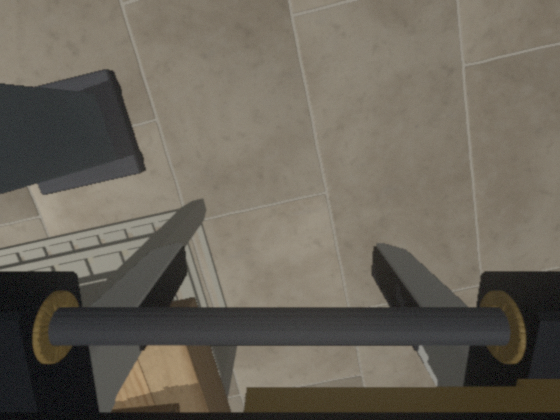

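The wrist camera shows the floor beyond the worktop edge, with the two fingers at about (160,290) and (410,290). I'll fix the crop next.

```bash
python3 - <<'E'
from h import *
im=np.load('top0.npy'); c=cam('top')
o=np.zeros((600,800,3),np.uint8)
o[:360,:744]=cv2.resize(im[222:282,296:420],(744,360),interpolation=cv2.INTER_CUBIC)
o[360:600,:300]=cv2.resize(im[222:302,145:245],(300,240),interpolation=cv2.INTER_CUBIC)
o[360:600,310:722]=cv2.resize(np.load('scene0.npy')[205:275,300:420],(412,240),interpolation=cv2.INTER_CUBIC)
save('crop0',o)
for n,u,v,z in [('walnut',188,277,.014),('blue224',224,274,.014),('blue198',198,233,.014),('blue164',164,242,.014),('knob',396,248,.07),('hold',358,251,.016),('cutter',252,155,.02),('tin',191,187,.04),('cone',371,162,.01)]: print(n,onz(c,u,v,z).round(3))
h=cv2.cvtColor(im,cv2.COLOR_RGB2HSV); print(h[277,188],h[277,175],h[285,200],h[277,183:194].tolist())
E
```

```text
walnut [0.445 0.18  0.014]
blue224 [0.453 0.107 0.014]
blue198 [0.534 0.164 0.014]
blue164 [0.514 0.233 0.014]
knob [ 0.513 -0.226  0.07 ]
hold [ 0.506 -0.163  0.016]
cutter [0.698 0.058 0.02 ]
tin [0.625 0.177 0.04 ]
cone [ 0.692 -0.189  0.01 ]
[ 15 136 144] [ 17 118  97] [ 17 118 125] [[14, 140, 95], [15, 143, 100], [14, 143, 105], [14, 139, 117], [14, 138, 131], [15, 136, 144], [15, 137, 145], [15, 137, 143], [14, 139, 134], [15, 141, 114], [15, 143, 105]]
```

View pics/crop0.png

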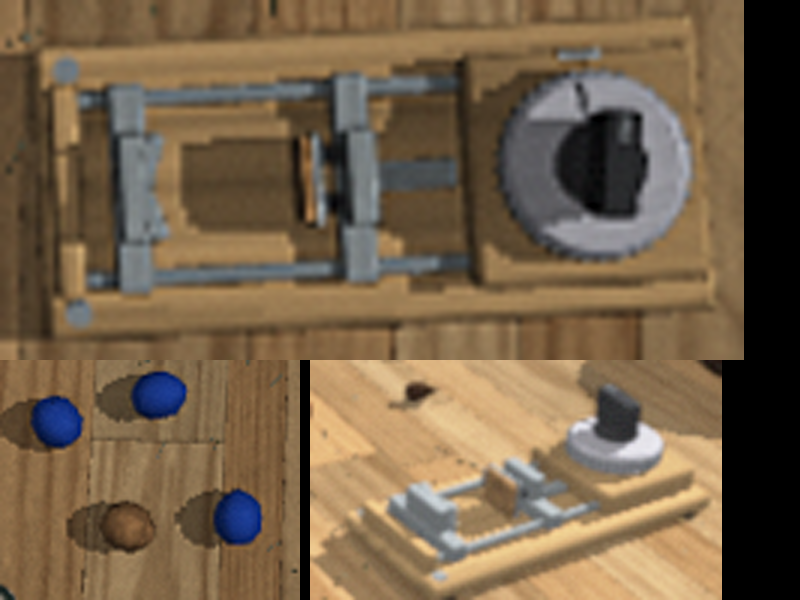

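The crop confirms the plan: the brown nut at about (188,277.5) is the walnut, and the three blue ones are decoys. The holder's long axis lies nearly along world y, with the knob end at −y. I'll move to wrist-camera views above the nut and then the holder.

```bash
cat >> h.py <<'E'
def delta(P,yaw=None,P0=None,q0=None):
    """cm shift in tool axes to P from commanded pose (measured), deg turn about tool z so that tool y axis points at yaw"""
    s=read_state(); p=s['ee_pos'] if P0 is None else P0; M=R.from_quat(s['ee_rot']).as_matrix()
    d=M.T@(np.array(P)-p)*100; o=[d.round(2)]
    if yaw is not None:
        y=M.T@np.array([np.cos(yaw),np.sin(yaw),0]); a=np.degrees(np.arctan2(-y[0],y[1])); o.append(round(a,2))
    return o
E
python3 - <<'E'
from h import *
c=cam('top')
q=lambda u,v,z:onz(c,296+u/6,222+v/6,z)
C=[q(*k,.016) for k in [(40,50),(690,20),(712,300),(58,335)]]
for k in C: print(k.round(4))
ctr=np.mean(C,0); ax=(C[0]+C[3]-C[1]-C[2])[:2]; yaw=np.arctan2(ax[1],ax[0]); print('ctr',ctr,'own y yaw deg',np.degrees(yaw), 'len',np.linalg.norm(ax)/2)
print(delta([.516,.18,.232],yaw))
E
```

```text
[ 0.5453 -0.0498  0.016 ]
[ 0.5613 -0.2701  0.016 ]
[ 0.4673 -0.277   0.016 ]
[ 0.4498 -0.0579  0.016 ]
ctr [ 0.50593772 -0.16367225  0.016     ] own y yaw deg 94.37068114589724 len 0.22032706282819498
[array([-4.638e+01, -3.858e+01,  4.000e-02]), np.float64(-17.08)]
```

```bash
python3 -m creep '{"jaw":[9.3,9.3,9.3,9.3,9.3,9.3,9.3,9.3,9.3,9.3,9.3,9.3,9.3,9.3,9.3,9.3,9.3,9.3,9.3,9.3],"delta_pos":[[-46.4,-38.6,0],[-46.4,-38.6,0],[-46.4,-38.6,0],[-46.4,-38.6,0],[-46.4,-38.6,0],[-46.4,-38.6,0],[-46.4,-38.6,0],[-46.4,-38.6,0],[-46.4,-38.6,0],[-46.4,-38.6,0],[-46.4,-38.6,0],[-46.4,-38.6,0],[-46.4,-38.6,0],[-46.4,-38.6,0],[-46.4,-38.6,0],[-46.4,-38.6,0],[-46.4,-38.6,0],[-46.4,-38.6,0],[-46.4,-38.6,0],[-46.4,-38.6,0]],"delta_rot":[[0,0,-17],[0,0,-17],[0,0,-17],[0,0,-17],[0,0,-17],[0,0,-17],[0,0,-17],[0,0,-17],[0,0,-17],[0,0,-17],[0,0,-17],[0,0,-17],[0,0,-17],[0,0,-17],[0,0,-17],[0,0,-17],[0,0,-17],[0,0,-17],[0,0,-17],[0,0,-17]]}'
python3 - <<'E'
from h import *
s=read_state(); im=snapshot('wrist'); np.save('w1.npy',im); save('w1',im)
print(s['time'],s['ee_pos'],np.degrees(R.from_quat(s['ee_rot']).as_euler('xyz')),s['joints'])
c=cam('wrist',s); print('walnut expected',proj(c,[.445,.18,.014]))
# to holder view
print(delta([.577,-.163,.232],np.radians(94.4)))
E
```

```text
time: 1.82
ee_pos: [0.5157, 0.1807, 0.2328]
ee_rot: [-0.038, 0.999, 0.0, 0.0]
force: [-1.0, 0.1, 0.7]
gripper_width: 0.093
gripper_force: 0.0
1.8167 [0.51571524 0.18073337 0.23275182] [ 1.79993642e+02  1.00276418e-02 -1.75626061e+02] [ 2.90359382e-01 -1.65839691e-01  1.71809253e+00  7.12751805e-05
  1.58914522e+00 -1.35677527e+00]
walnut expected [283.81081819 112.48232878]
[array([ -3.49, -34.73,   0.08]), np.float64(-0.03)]
```

```bash
python3 -m creep '{"jaw":[9.3,9.3,9.3,9.3,9.3,9.3,9.3,9.3,9.3,9.3,9.3,9.3],"delta_pos":[[-3.5,-34.7,0],[-3.5,-34.7,0],[-3.5,-34.7,0],[-3.5,-34.7,0],[-3.5,-34.7,0],[-3.5,-34.7,0],[-3.5,-34.7,0],[-3.5,-34.7,0],[-3.5,-34.7,0],[-3.5,-34.7,0],[-3.5,-34.7,0],[-3.5,-34.7,0]],"delta_rot":[[0,0,0],[0,0,0],[0,0,0],[0,0,0],[0,0,0],[0,0,0],[0,0,0],[0,0,0],[0,0,0],[0,0,0],[0,0,0],[0,0,0]]}'
python3 - <<'E'
from h import *
s=read_state(); im=snapshot('wrist'); np.save('w2.npy',im); import pickle; pickle.dump(s,open('s2.pkl','wb'))
print(s['ee_pos'],s['joints'])
w1=np.load('w1.npy')
o=np.zeros((600,800,3),np.uint8); o[:420,:560]=im; o[420:600,:240]=cv2.resize(w1[67:157,224:344],(240,180)); o[0:240,560:800]=cv2.resize(w1[67:157,239:329],(240,240),interpolation=cv2.INTER_CUBIC)
save('m2',o)
E
```

```text
time: 2.87
ee_pos: [0.5771, -0.1624, 0.2327]
ee_rot: [-0.038, 0.999, 0.0, -0.0]
force: [-1.0, 0.1, -0.5]
gripper_width: 0.0929
gripper_force: 0.0
[ 0.57708046 -0.16237448  0.23267835] [-3.16968582e-01 -4.79510836e-02  1.60962212e+00  2.88132555e-04
  1.58005754e+00 -1.96353814e+00]
```

View pics/m2.png

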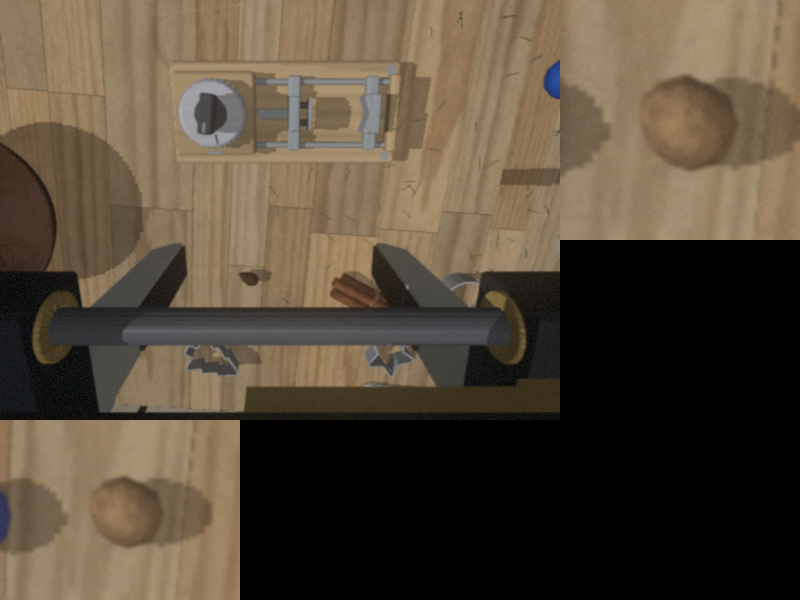

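The wrist view shows the holder, with the knob ring centred at about (211,113), the pad face at about (312,114) and the V jaw at about (362,114). The walnut sits at about (288,113) in w1 and is slightly oval. Next I'll zoom on the holder and segment the nut.

```bash
python3 - <<'E'
from h import *
import pickle
w1=np.load('w1.npy'); w2=np.load('w2.npy')
box=w1[67:157,239:329].copy(); b4=cv2.resize(box,None,fx=4,fy=4,interpolation=cv2.INTER_CUBIC)
m=np.zeros(b4.shape[:2],np.uint8); bg=np.zeros((1,65));fg=np.zeros((1,65))
m[:]=cv2.GC_BGD; cv2.circle(m,(195,183),95,cv2.GC_PR_BGD,-1); cv2.circle(m,(195,183),72,cv2.GC_PR_FGD,-1); cv2.circle(m,(195,183),50,cv2.GC_FGD,-1)
cv2.grabCut(cv2.cvtColor(b4,cv2.COLOR_RGB2BGR),m,None,bg,fg,6,cv2.GC_INIT_WITH_MASK)
k=((m==1)|(m==3)).astype(np.uint8); cs,_=cv2.findContours(k,0,2); ct=max(cs,key=cv2.contourArea)
el=cv2.fitEllipse(ct); print(el)
# s1 pose recomputed
s1=dict(ee_pos=[.51572,.18073,.23275],ee_rot=R.from_euler('xyz',[179.99364,.01003,-175.62606],degrees=True).as_quat())
c1=cam('wrist',s1); pts=np.array([onz(c1,239+p[0][0]/4,67+p[0][1]/4,.014)[:2] for p in ct])
e=cv2.fitEllipse((pts*1e4).astype(np.float32)); print('nut ctr',np.array(e[0])/1e4,'axes mm',np.array(e[1])/10,'angle of 2nd(major) axis',e[2]+90)
for a in range(-90,90,15):
    d=np.array([np.cos(np.radians(a)),np.sin(np.radians(a))]); pr=pts@d; print(a,round(1e3*np.ptp(pr),1),end='; ')
cv2.drawContours(b4,[ct],-1,(255,0,0),1)
o=np.zeros((600,800,3),np.uint8)
o[:400,:800]=cv2.resize(w2[55:170,165:395],(800,400),interpolation=cv2.INTER_CUBIC)
o[400:600,:200]=cv2.resize(b4,(200,200)); o[400:600,210:510]=cv2.resize(w2[75:155,155:275],(300,200),interpolation=cv2.INTER_CUBIC)
o[400:600,520:800]=cv2.resize(w2[85:145,295:379],(280,200),interpolation=cv2.INTER_CUBIC)
save('m3',o)
E
```

```text
((192.44232177734375, 184.26283264160156), (131.75462341308594, 149.6566162109375), 115.06632232666016)
nut ctr [0.44550732 0.18338687] axes mm [32.12010803 37.49007874] angle of 2nd(major) axis 253.51898193359375
-90 36.8; -75 35.8; -60 35.6; -45 34.9; -30 33.7; -15 32.2; 0 33.5; 15 33.9; 30 36.1; 45 37.8; 60 38.4; 75 37.9;
```

View pics/m3.png

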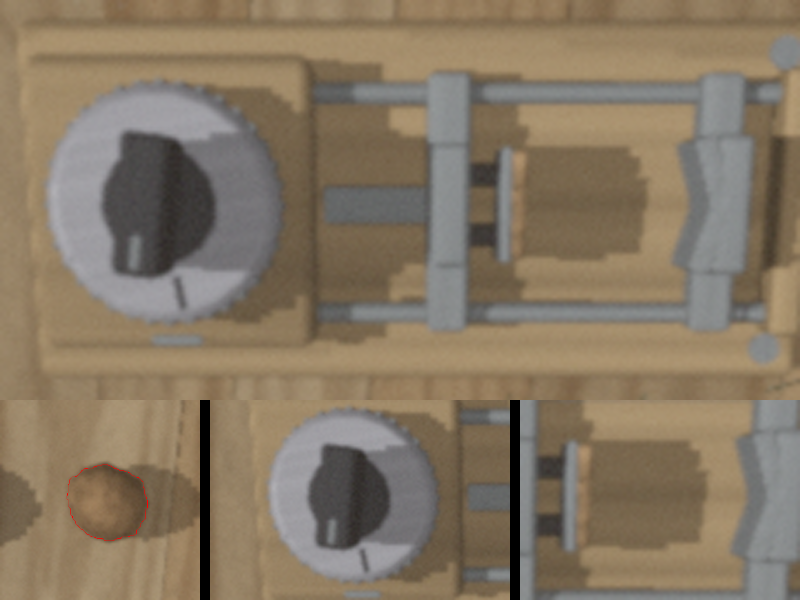

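Crop readings: ring centre (164,201), mark (180,293) and bar about 5° off the column direction. The cork face is at column 525, rows 150–260, and the V-jaw top edge runs (695,140)–(720,203)–(690,268).

```bash
python3 - <<'E'
from h import *
import pickle
s=pickle.load(open('s2.pkl','rb')); c=cam('wrist',s); t=cam('top')
k=800/230
q=lambda u,v,z:onz(c,165+(u+.5)/k-.5,55+(v+.5)/k-.5,z)
P={}
for n,u,v,z in [('ring',164,201,.048),('mark',180,293,.048),('padT',526,150,.0435),('padB',520,260,.0435),('V0',695,140,.045),('V1',719,203,.045),('V2',690,268,.045),('bL0',125,135,.078),('bL1',113,268,.078),('rodA',315,92,.022),('rodB',780,92,.022),('rod2A',315,313,.022),('rod2B',765,312,.022),('slot',326,205,.02),('slot2',425,205,.02)]:
    P[n]=q(u,v,z); print(n,P[n].round(4))
d=lambda a,b:np.degrees(np.arctan2(*(P[b]-P[a])[[1,0]]))
print('rods',d('rodA','rodB'),d('rod2A','rod2B'),'bar',d('bL1','bL0'),'mark',np.linalg.norm(P['mark']-P['ring']))
# top camera cross-check of ring centre
print('ring top',onz(t,296+595/6,222+163/6,.048).round(4),'farjaw/pad top',onz(t,296+298/6,222+178/6,.0435).round(4),onz(t,296+150/6,222+185/6,.045).round(4))
yaw=np.radians(94.4); y=np.array([np.cos(yaw),np.sin(yaw)]); x=np.array([y[1],-y[0]])
for n in P: print(n,'own',((P[n][:2]-P['ring'][:2])@x*1e3).round(1),((P[n][:2]-P['ring'][:2])@y*1e3).round(1)-68)
E
```

```text
ring [ 0.5113 -0.229   0.048 ]
mark [ 0.5347 -0.2241  0.048 ]
padT [ 0.4911 -0.1352  0.0435]
padB [ 0.5194 -0.1339  0.0435]
V0 [ 0.4853 -0.0915  0.045 ]
V1 [ 0.5006 -0.083   0.045 ]
V2 [ 0.5179 -0.0883  0.045 ]
bL0 [ 0.4964 -0.2332  0.078 ]
bL1 [ 0.5274 -0.2355  0.078 ]
rodA [ 0.4793 -0.1929  0.022 ]
rodB [ 0.4695 -0.0647  0.022 ]
rod2A [ 0.5397 -0.1893  0.022 ]
rod2B [ 0.5294 -0.0596  0.022 ]
slot [ 0.5093 -0.1881  0.02  ]
slot2 [ 0.5071 -0.16    0.02  ]
rods 94.37956875284213 94.50768384266935 bar 175.77036286364586 mark 0.023974666694268648
ring top [ 0.5114 -0.2297  0.048 ] farjaw/pad top [ 0.504  -0.1339  0.0435] [ 0.5004 -0.0854  0.045 ]
ring own 0.0 -68.0
mark own 23.8 -64.9
padT own -12.9 27.099999999999994
padB own 15.4 26.200000000000003
V0 own -15.4 71.1
V1 own 0.6 78.4
V2 own 17.4 71.80000000000001
bL0 own -15.1 -71.0
bL1 own 15.6 -75.7
rodA own -29.1 -29.5
rodB own -29.0 99.1
rod2A own 31.4 -30.6
rod2B own 31.1 99.5
slot own 1.2 -27.1
slot2 own 1.2 1.0999999999999943
```

```bash
python3 -c "
from h import *
print(delta([.4455,.183,.09],np.radians(-16.5)))"
```

```text
[array([10.5 , 35.42, 14.29]), np.float64(110.87)]
```

```bash
python3 -m creep '{"jaw":[5.5,5.5,5.5,5.5,5.5,5.5,5.5,5.5,5.5,5.5,5.5,5.5,5.5,5.5,5.5,5.5,5.5,5.5,5.5,5.5],"delta_pos":[[10.5,35.4,14.2],[10.5,35.4,14.2],[10.5,35.4,14.2],[10.5,35.4,14.2],[10.5,35.4,14.2],[10.5,35.4,14.2],[10.5,35.4,14.2],[10.5,35.4,14.2],[10.5,35.4,14.2],[10.5,35.4,14.2],[10.5,35.4,14.2],[10.5,35.4,14.2],[10.5,35.4,14.2],[10.5,35.4,14.2],[10.5,35.4,14.2],[10.5,35.4,14.2],[10.5,35.4,14.2],[10.5,35.4,14.2],[10.5,35.4,14.2],[10.5,35.4,14.2]],"delta_rot":[[0,0,111],[0,0,111],[0,0,111],[0,0,111],[0,0,111],[0,0,111],[0,0,111],[0,0,111],[0,0,111],[0,0,111],[0,0,111],[0,0,111],[0,0,111],[0,0,111],[0,0,111],[0,0,111],[0,0,111],[0,0,111],[0,0,111],[0,0,111]]}' 8
python3 - <<'E'
from h import *
print(read_state()['joints'])
print(delta([.4455,.183,.0245],np.radians(-16.5)))
s=read_state(); im=snapshot('wrist'); np.save('w3.npy',im); save('w3',im); print(proj(cam('wrist',s),[.4455,.183,.014]))
E
```

```text
time: 4.58
ee_pos: [0.4457, 0.1819, 0.0907]
ee_rot: [0.801, 0.598, 0.0, 0.0]
force: [0.1, 0.4, -0.5]
gripper_width: 0.0548
gripper_force: 0.0
[ 3.34466418e-01 -2.42802875e-01  2.01649422e+00 -8.96363950e-07
  1.36766325e+00  6.22353626e-01]
[array([ 0.1 , -0.05,  6.62]), np.float64(0.01)]
[277.24498241 220.39605647]
```

View pics/w3.png

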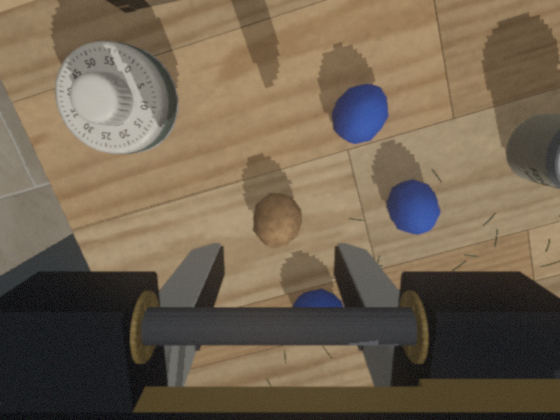

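The nut is at (277,220), exactly where projected and centred between the fingers, so I'll descend and grip.

```bash
python3 -m creep '{"jaw":[5.5,5.5,5.5,5.5,5.5,2.6,2.6,2.6,2.6,2.6,2.6,2.6,2.6,2.6,2.6,2.6,2.6],"delta_pos":[[0.1,0,3],[0.1,0,5],[0.1,0,6.1],[0.1,0,6.6],[0.1,0,6.6],[0.1,0,6.6],[0.1,0,6.6],[0.1,0,6.6],[0.1,0,6.6],[0.1,0,6.6],[0.1,0,6.6],[0.1,0,6.6],[0.1,0,6.6],[0.1,0,6.6],[0.1,0,6.6],[0.1,0,6.6],[0.1,0,6.6]],"delta_rot":[[0,0,0],[0,0,0],[0,0,0],[0,0,0],[0,0,0],[0,0,0],[0,0,0],[0,0,0],[0,0,0],[0,0,0],[0,0,0],[0,0,0],[0,0,0],[0,0,0],[0,0,0],[0,0,0],[0,0,0]]}' 8
python3 -c "
from h import *
s=read_state();print(s['gripper_width'],s['gripper_force'],s['ee_pos'])"
```

```text
time: 6.05
ee_pos: [0.4465, 0.1827, 0.0253]
ee_rot: [0.802, 0.597, 0.0, 0.0]
force: [-1.5, -0.5, 6.2]
gripper_width: 0.0322
gripper_force: 8.0
0.03216516749663666 8.000380886223866 [0.44651068 0.18270153 0.02533818]
```

```bash
python3 -c "
from h import *
print(delta([.5031,-.1113,.105],np.radians(4.45)))"
```

```text
[array([-26.53,  13.88,  -7.97]), np.float64(-21.16)]
```

```bash
python3 -m creep '{"jaw":[2.6,2.6,2.6,2.6,2.6,2.6,2.6,2.6,2.6,2.6,2.6,2.6,2.6,2.6],"delta_pos":[[0,0,-3],[0,0,-6],[-3,1.5,-8],[-6,3,-8],[-9,4.6,-8],[-12,6.2,-8],[-15,7.8,-8],[-18,9.4,-8],[-21,11,-8],[-24,12.6,-8],[-26.5,13.9,-8],[-26.5,13.9,-8],[-26.5,13.9,-8],[-26.5,13.9,-8]],"delta_rot":[[0,0,0],[0,0,0],[0,0,-3],[0,0,-6],[0,0,-9],[0,0,-12],[0,0,-15],[0,0,-18],[0,0,-21],[0,0,-21.2],[0,0,-21.2],[0,0,-21.2],[0,0,-21.2],[0,0,-21.2]]}'
python3 - <<'E'
from h import *
s=read_state(); im=snapshot('wrist'); np.save('w4.npy',im); save('w4',im); c=cam('wrist',s)
print(s['ee_pos'],s['joints'][5],s['gripper_width'],s['force'])
for P in [[.5031,-.1113,.016],[.512,-.229,.078]]: print(proj(c,P))
t=snapshot('top'); np.save('t4.npy',t)
print(delta([.5031,-.1113,.0415],np.radians(4.45)))
E
```

```text
time: 7.22
ee_pos: [0.5029, -0.111, 0.1045]
ee_rot: [0.679, 0.734, -0.0, -0.0]
force: [0.3, 0.5, 0.6]
gripper_width: 0.032
gripper_force: 8.0
[ 0.50292522 -0.11097168  0.10450182] -0.34475753816713517 0.031954993770618154 [0.33397531 0.54470562 0.57461521]
[278.47114378 217.13198379]
[277.85794552 427.41370759]
[array([-0.1 , -0.  ,  6.32]), np.float64(0.1)]
```

View pics/w4.png

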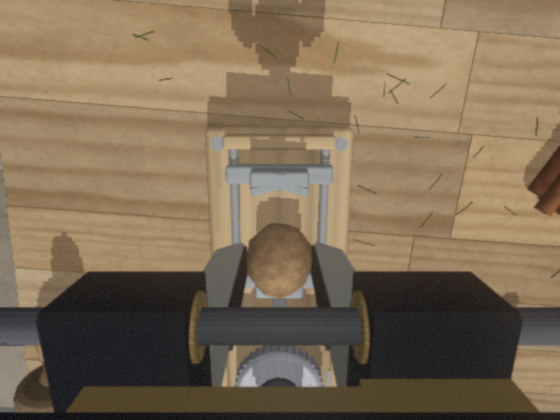

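The rods at columns 235 and 323 straddle the nut (column 279), and the V jaw is ahead at row 185. Everything is aligned, so I'll lower it slowly and release.

```bash
python3 -m creep '{"jaw":[2.6,2.6,2.6,2.6,2.6,2.6,2.6,2.6],"delta_pos":[[0,0,2.5],[-0.1,0,4.5],[-0.1,0,5.5],[-0.1,0,6],[-0.1,0,6.2],[-0.1,0,6.3],[-0.1,0,6.3],[-0.1,0,6.3]],"delta_rot":[[0,0,0],[0,0,0],[0,0,0],[0,0,0],[0,0,0],[0,0,0],[0,0,0],[0,0,0]]}'
```

```text
time: 7.98
ee_pos: [0.5036, -0.1123, 0.0425]
ee_rot: [0.679, 0.734, 0.0, 0.001]
force: [-0.6, -0.4, -0.6]
gripper_width: 0.0321
gripper_force: 8.0
```

```bash
python3 -m creep '{"jaw":[2.6,2.6,2.6,2.6,4.6,4.6,4.6,4.6,4.6,4.6],"delta_pos":[[0,0,0.05],[0,0,0.1],[0,0,0.1],[0,0,0.1],[0,0,0.1],[0,0,0.1],[0,0,0.1],[0,0,0.1],[0,0,0.1],[0,0,0.1]],"delta_rot":[[0,0,0],[0,0,0],[0,0,0],[0,0,0],[0,0,0],[0,0,0],[0,0,0],[0,0,0],[0,0,0],[0,0,0]]}'
python3 -c "
from h import *
print(delta([.512,-.229,.115],np.radians(85.8)))"
```

```text
time: 8.82
ee_pos: [0.5031, -0.1122, 0.0406]
ee_rot: [0.679, 0.734, -0.0, -0.0]
force: [0.1, 0.5, 0.1]
gripper_width: 0.0459
gripper_force: 0.0
[array([-11.71,  -0.03,  -7.44]), np.float64(-81.31)]
```

```bash
python3 -m creep '{"jaw":[4.6,4.6,4.6,4.6,4.6,4.6,4.6,4.6,4.6,4.6,4.6,4.6,4.6,4.6,4.6,4.6,4.6,4.6,4.6,4.6],"delta_pos":[[0,0,-1],[0,0,-3],[0,0,-7],[0,0,-10],[-2,2,-13],[-4,4,-15],[-6,6,-16],[-8,7,-16],[-8,7,-16],[-8,7,-16],[-8,7,-16],[-8,7,-16],[-8,7,-16],[-8,7,-16],[-8,7,-16],[-8,7,-16],[-8,7,-16],[-8,7,-16],[-8,7,-16],[-8,7,-16]],"delta_rot":[[0,0,0],[0,0,0],[0,0,0],[0,0,-7],[0,0,-14],[0,0,-21],[0,0,-28],[0,0,-35],[0,0,-42],[0,0,-49],[0,0,-56],[0,0,-63],[0,0,-70],[0,0,-77],[0,0,-81.3],[0,0,-81.3],[0,0,-81.3],[0,0,-81.3],[0,0,-81.3],[0,0,-81.3]]}'
python3 - <<'E'
from h import *
import pickle
s=read_state(); im=snapshot('wrist'); np.save('w5.npy',im); pickle.dump(s,open('s5.pkl','wb')); c=cam('wrist',s)
a=proj(c,[.512,-.229,.05]); b=proj(c,[.5,-.1,.03]); print(a,b,s['joints'][5])
u0=int(min(a[0],b[0])-50); v0=int(min(a[1],b[1])-50); u1=u0+266; v1=v0+133; u0=max(u0,0); v0=max(v0,0); print(u0,v0)
cr=im[v0:v1,u0:u1]; k=3; o=cv2.resize(cr,None,fx=k,fy=k,interpolation=cv2.INTER_CUBIC)[:600,:800]; save('m5',o); print(o.shape)
print(delta([.512,-.229,.115],np.radians(85.8)))
E
```

```text
time: 10.48
ee_pos: [0.5792, -0.1865, 0.2008]
ee_rot: [0.037, 0.999, -0.0, 0.0]
force: [0.5, -0.5, -1.4]
gripper_width: 0.0459
gripper_force: 0.0
[221.78621867 120.99260173] [372.14556296  94.79558982] -1.849410849398774
171 44
(399, 798, 3)
[array([ 6.39, -4.74,  8.57]), np.float64(-0.07)]
```

View pics/m5.png

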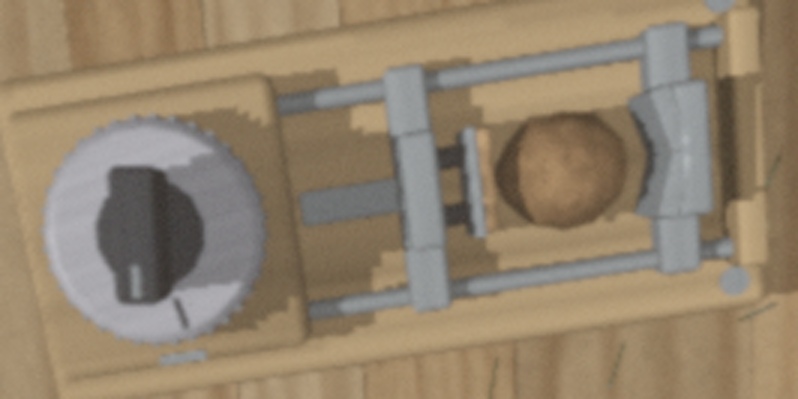

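The nut lies in the nest near the cork pad at (565,168). It is free of the fingers, with the V jaw about 8 mm away. Now I'll refine the knob pose from this view.

```bash
python3 - <<'E'
from h import *
import pickle
s=pickle.load(open('s5.pkl','rb')); c=cam('wrist',s)
q=lambda u,v,z:onz(c,171+(u+.5)/3-.5,44+(v+.5)/3-.5,z)
r=q(155,229,.048); a=q(109,170,.078); b=q(119,300,.078); print('ring',r,'edge',a,b,np.degrees(np.arctan2(*(a-b)[[1,0]])))
e=(a+b)[:2]/2; y=np.array([np.cos(np.radians(85.8)),np.sin(np.radians(85.8))]); print('edge to axis along y',(r[:2]-e)@y)
print('mark',q(181,313,.048),'nut',q(562,168,.03))
print(proj(c,[.512,-.229,.078]),)
im=cv2.cvtColor(np.load('w5.npy'),cv2.COLOR_RGB2GRAY)
m=(im[85:155,195:245]<72).astype(np.uint8)
cs,_=cv2.findContours(m,0,2); ct=max(cs,key=cv2.contourArea)
# left silhouette edge by row
rows=[(v+85,195+np.where(m[v])[0].min(),195+np.where(m[v])[0].max()) for v in range(70) if m[v].any()]
print(rows[::3])
E
```

```text
ring [ 0.51126301 -0.22876819  0.048     ] edge [ 0.49606531 -0.23379023  0.078     ] [ 0.5276826  -0.23524459  0.078     ] 177.3663144580739
edge to axis along y 0.0056890358462525934
mark [ 0.53472924 -0.22409149  0.048     ] nut [ 0.50313294 -0.11225723  0.03      ]
[216.0183773  121.94482701]
[(101, np.int64(221), np.int64(223)), (104, np.int64(221), np.int64(225)), (107, np.int64(221), np.int64(228)), (110, np.int64(222), np.int64(233)), (113, np.int64(222), np.int64(235)), (116, np.int64(222), np.int64(236)), (119, np.int64(222), np.int64(237)), (122, np.int64(222), np.int64(237)), (125, np.int64(222), np.int64(237)), (128, np.int64(223), np.int64(236)), (131, np.int64(223), np.int64(235)), (134, np.int64(223), np.int64(232)), (137, np.int64(223), np.int64(228)), (140, np.int64(223), np.int64(227))]
```

```bash
python3 -c "
from h import *
print(delta([.5115,-.2288,.105],np.radians(86.5)))"
```

```text
[array([ 6.44, -4.72,  9.57]), np.float64(-0.77)]
```

```bash
python3 -m creep '{"jaw":[4,4,4,4,4,4,4,4],"delta_pos":[[2.5,-2,3],[5,-4,6],[6.4,-4.7,8.5],[6.4,-4.7,9.5],[6.4,-4.7,9.5],[6.4,-4.7,9.5],[6.4,-4.7,9.5],[6.4,-4.7,9.5]],"delta_rot":[[0,0,-0.8],[0,0,-0.8],[0,0,-0.8],[0,0,-0.8],[0,0,-0.8],[0,0,-0.8],[0,0,-0.8],[0,0,-0.8]]}' 30
python3 -c "
from h import *
s=read_state();print(s['moment'],s['force'],s['ee_pos'])
print(delta([.5115,-.2288,.076],np.radians(86.5)))"
```

```text
time: 11.2
ee_pos: [0.5132, -0.2286, 0.1072]
ee_rot: [0.029, 1.0, -0.0, 0.001]
force: [0.6, 0.6, 0.5]
gripper_width: 0.04
gripper_force: 0.0
[ 0.0100187  -0.03443679  0.0203618 ] [0.63054248 0.64152007 0.52933336] [ 0.51319866 -0.22860821  0.1072463 ]
[array([ 0.17, -0.03,  3.12]), np.float64(0.13)]
```

```bash
python3 -m creep '{"jaw":[4,4,4,4,4,4],"delta_pos":[[0,0,1.5],[0,0,2.5],[0,0,2.9],[0,0,3],[0,0,3],[0,0,3]],"delta_rot":[[0,0,0],[0,0,0],[0,0,0],[0,0,0],[0,0,0],[0,0,0]]}'
python3 -c "
from h import *
s=read_state();print(s['moment'],s['force'],s['ee_pos'])"
```

```text
time: 11.7
ee_pos: [0.5123, -0.2287, 0.0762]
ee_rot: [0.03, 1.0, -0.0, 0.0]
force: [0.5, -0.4, 0.4]
gripper_width: 0.04
gripper_force: 0.0
[-0.04541452 -0.00684326  0.00584597] [ 0.5330664  -0.40150602  0.3894072 ] [ 0.51226798 -0.22873217  0.07620806]
```

```bash
python3 -m creep '{"jaw":[0.8,0.8,0.8,0.8,0.8,0.8,0.8,0.8,0.8,0.8],"delta_pos":[[0,0,0],[0,0,0],[0,0,0],[0,0,0],[0,0,0],[0,0,0],[0,0,0],[0,0,0],[0,0,0],[0,0,0]],"delta_rot":[[0,0,0],[0,0,0],[0,0,0],[0,0,0],[0,0,0],[0,0,0],[0,0,0],[0,0,0],[0,0,0],[0,0,0]]}' 30
python3 -c "
from h import *
s=read_state();print(s['moment'],s['force'],s['ee_pos'])"
```

```text
time: 12.53
ee_pos: [0.512, -0.2291, 0.0758]
ee_rot: [0.03, 1.0, -0.0, 0.0]
force: [-0.2, -5.4, -0.3]
gripper_width: 0.0118
gripper_force: 30.0
[-0.96791911  0.07249292  0.01222299] [-0.2353458  -5.39283517 -0.30112237] [ 0.51199942 -0.2290604   0.07577847]
```

```bash
python3 -m creep '{"jaw":[0.8,0.8,0.8,0.8,0.8,0.8,0.8,0.8,0.8,0.8,0.8,0.8],"delta_pos":[[0,-0.03,0],[0,-0.03,0],[0,-0.03,0],[0,-0.03,0],[0,-0.03,0],[0,-0.03,0],[0,-0.03,0],[0,-0.03,0],[0,-0.03,0],[0,-0.03,0],[0,-0.03,0],[0,-0.03,0]],"delta_rot":[[0,0,0],[0,0,2],[0,0,4],[0,0,6],[0,0,8],[0,0,10],[0,0,12],[0,0,14],[0,0,16],[0,0,18],[0,0,18],[0,0,18]]}' 30
cat > rd.py <<'E'
from h import *
s=read_state(); M=R.from_quat(s['ee_rot']).as_matrix(); y=M[:,1]
print('t',s['time'],'yaw',round(np.degrees(np.arctan2(y[1],y[0])),2),'M',s['moment'].round(3),'F',s['force'].round(2),s['ee_pos'].round(4),'w',round(s['gripper_width'],5),'j6',s['joint_efforts'][5].round(3))
E
python3 rd.py
```

```text
time: 13.53
ee_pos: [0.512, -0.2291, 0.0757]
ee_rot: [0.185, 0.983, -0.0, 0.0]
force: [-0.7, -4.6, -0.3]
gripper_width: 0.0116
gripper_force: 30.0
t 13.5333 yaw 68.65 M [-0.817 -0.026  0.094] F [-0.67 -4.58 -0.28] [ 0.512  -0.2291  0.0757] w 0.01155 j6 0.443
```

```bash
python3 -m creep '{"jaw":[0.8,0.8,0.8,0.8,0.8,0.8,0.8,0.8],"delta_pos":[[-0.03,-0.08,0],[-0.03,-0.08,0],[-0.03,-0.08,0],[-0.03,-0.08,0],[-0.03,-0.08,0],[-0.03,-0.08,0],[-0.03,-0.08,0],[-0.03,-0.08,0]],"delta_rot":[[0,0,2],[0,0,4],[0,0,6],[0,0,8],[0,0,10],[0,0,12],[0,0,12],[0,0,12]]}'
python3 rd.py
python3 -m creep '{"jaw":[0.8,0.8,0.8,0.8,0.8],"delta_pos":[[0,0,0],[0,0,0],[0,0,0],[0,0,0],[0,0,0]],"delta_rot":[[0,0,2],[0,0,4],[0,0,6],[0,0,6],[0,0,6]]}'
python3 rd.py
```

```text
time: 14.2
ee_pos: [0.512, -0.2293, 0.0756]
ee_rot: [0.286, 0.958, 0.0, -0.0]
force: [0.1, 2.8, 0.2]
gripper_width: 0.0118
gripper_force: 30.0
t 14.2 yaw 56.71 M [ 0.638 -0.13   0.062] F [0.06 2.8  0.16] [ 0.512  -0.2293  0.0756] w 0.01181 j6 0.426
time: 14.62
ee_pos: [0.512, -0.2294, 0.0756]
ee_rot: [0.336, 0.942, 0.0, -0.0]
force: [0.5, 5.1, 0.5]
gripper_width: 0.012
gripper_force: 30.0
t 14.6167 yaw 50.73 M [ 0.961 -0.239  0.078] F [0.48 5.09 0.5 ] [ 0.512  -0.2294  0.0756] w 0.01202 j6 0.419
```

```bash
python3 - <<'E'
from h import *
im=snapshot('wrist'); save('w6',im); np.save('w6.npy',im); s=read_state(); c=cam('wrist',s)
for P in [[.503,-.112,.03],[.5006,-.083,.045],[.505,-.134,.0435]]: print(proj(c,P))
t=snapshot('top'); np.save('t6.npy',t); sc=snapshot('scene'); np.save('sc6.npy',sc)
o=np.zeros((600,800,3),np.uint8); o[:360,:744]=cv2.resize(t[222:282,296:420],(744,360),interpolation=cv2.INTER_CUBIC)
o[360:600,310:722]=cv2.resize(sc[205:275,300:420],(412,240),interpolation=cv2.INTER_CUBIC)
o[360:570,:280]=cv2.resize(im,(280,210)); save('m6',o)
E
```

```text
[439.80050303  92.2474305 ]
[502.76408057  45.84309276]
[416.5985275 123.0511009]
```

View pics/m6.png

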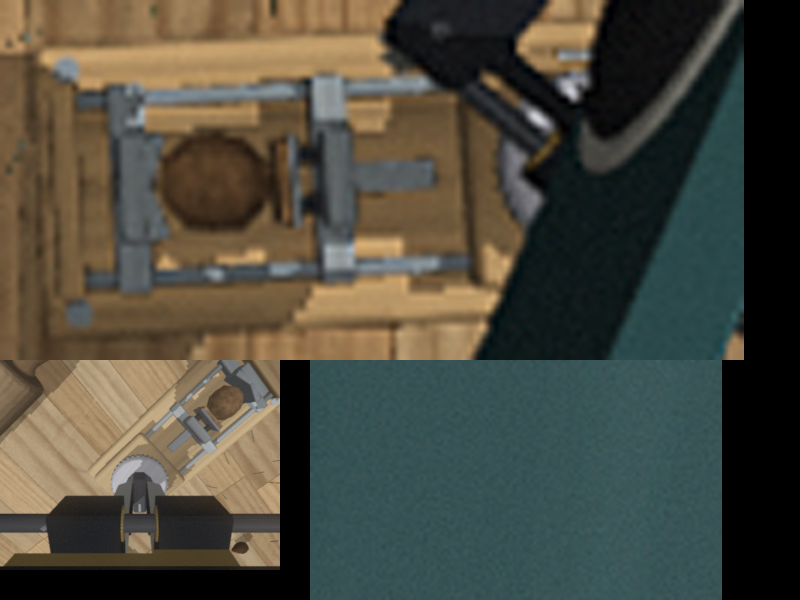

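The top crop shows the carriage has advanced about 7 mm. The cork pad, at crop column about 280, is close behind the nut (213,185), and the nut is close to the V jaw. I'll track the pad and carriage numerically on a rectified strip.

```bash
cat > prof.py <<'E'
from h import *
import pickle,sys
def rect(im,c,z=.045):
    yaw=np.radians(94.45); y=np.array([np.cos(yaw),np.sin(yaw)]); x=np.array([y[1],-y[0]]); k0=np.array([.512,-.2288])
    f=lambda a,b:np.r_[k0+a*1e-3*x+(b+68)*1e-3*y,z]   # own mm
    src=np.float32([proj(c,f(a,b)) for a,b in [(-20,0),(20,0),(20,90),(-20,90)]]); dst=np.float32([[0,0],[0,160],[360,160],[360,0]])
    return cv2.warpPerspective(im,cv2.getPerspectiveTransform(src,dst),(361,161),flags=cv2.INTER_CUBIC)
def prof(im,c,a0,a1):
    r=rect(cv2.cvtColor(im,cv2.COLOR_RGB2GRAY),c)[int((a0+20)*4):int((a1+20)*4)]; return cv2.GaussianBlur(r.astype(np.float32).mean(0)[None],(0,0),1.2)[0]
def edges(p,th=4):
    g=np.gradient(p); return [(round(i/4,2),int(round(g[i]*4))) for i in range(1,len(p)-1) if abs(g[i])>th and abs(g[i])>=abs(g[i-1]) and abs(g[i])>abs(g[i+1])]
if __name__=='__main__':
    s=read_state(); im=snapshot('wrist'); c=cam('wrist',s); print(s['moment'].round(3),s['force'].round(2))
    e=prof(im,c,*map(float,sys.argv[1:3])); print(edges(e))
E
python3 - <<'E'
from prof import *
s5=pickle.load(open('s5.pkl','rb')); s2=pickle.load(open('s2.pkl','rb')); s6=read_state()
for n,s in (('w2',s2),('w5',s5),('w6',s6)):
    for a in ((-12,-9),(9,12),(-3,3)): print(n,a,edges(prof(np.load(n+'.npy'),cam('wrist',s),*a),2.))
E
python3 -m creep '{"jaw":[0.8,0.8,0.8,0.8,0.8,0.8],"delta_pos":[[0.03,0.04,0],[0.03,0.04,0],[0.03,0.04,0],[0.03,0.04,0],[0.03,0.04,0],[0.03,0.04,0]],"delta_rot":[[0,0,2],[0,0,4],[0,0,6],[0,0,6],[0,0,6],[0,0,6]]}'
python3 rd.py; python3 prof.py -12 -9; python3 prof.py 9 12
```

```text
w2 (-12, -9) [(2.5, 32), (11.75, -22), (18.5, -11), (20.5, 40), (24.25, 8), (27.0, -24), (57.25, 18), (67.5, -14), (72.75, 15), (86.0, -18)]
w2 (9, 12) [(2.25, 28), (11.5, -27), (20.25, 36), (22.75, -16), (26.25, -13), (58.25, 19), (67.75, -13), (73.25, 14), (86.0, -16)]
w2 (-3, 3) [(2.5, 29), (11.25, -21), (18.5, -9), (20.25, 33), (22.75, -10), (26.5, -13), (59.25, 18), (70.25, -11), (75.75, 13), (86.0, -19)]
w5 (-12, -9) [(1.5, 28), (11.5, -27), (17.75, -13), (19.75, 38), (23.75, 14), (26.75, -24), (33.0, -13), (37.0, 14), (58.0, 14), (65.5, -16), (67.5, 18), (72.75, 16), (86.0, -18), (88.75, -22)]
w5 (9, 12) [(1.0, 23), (2.25, 20), (11.75, -31), (17.5, -9), (19.75, 43), (22.75, -16), (26.0, -13), (32.5, -16), (35.5, 20), (61.0, 11), (66.25, -17), (68.75, 24), (73.0, 16), (85.75, -18), (89.0, -25)]
w5 (-3, 3) [(2.0, 28), (11.25, -23), (17.5, -18), (20.0, 40), (22.75, -16), (27.0, -34), (34.0, 28), (63.75, 13), (68.75, -19), (71.25, 28), (75.75, 16), (79.0, 10), (81.0, -9), (86.0, -21), (88.75, -19)]
w6 (-12, -9) [(5.5, -23), (6.5, 10), (7.75, -14), (10.0, 20), (19.25, -44), (25.5, 
[... 404 characters left out ...]
3, 3) [(5.5, -30), (7.75, -12), (10.0, 20), (19.0, -17), (22.25, -29), (28.25, 30), (30.5, -28), (31.75, 10), (34.25, -29), (67.0, -18), (76.0, 35), (86.25, -43), (89.5, 17)]
time: 15.27
ee_pos: [0.512, -0.2293, 0.0757]
ee_rot: [0.385, 0.923, 0.0, 0.0]
force: [1.3, 2.4, 0.7]
gripper_width: 0.0119
gripper_force: 30.0
t 15.2667 yaw 44.7 M [ 0.458 -0.228  0.1  ] F [1.26 2.37 0.74] [ 0.512  -0.2293  0.0757] w 0.01187 j6 0.097
[ 0.458 -0.228  0.1  ] [1.26 2.37 0.74]
[(7.0, -31), (11.25, 20), (20.75, -42), (29.5, 28), (35.5, -46), (73.25, 34), (81.5, -49)]
[ 0.423 -0.171  0.084] [1.21 2.18 0.33]
[(7.0, -31), (11.5, 22), (26.25, -19), (29.5, 32), (31.75, -21), (63.0, -17), (73.5, 33), (86.25, -43)]
```

```bash
cat > gap.py <<'E'
from prof import *
s=read_state(); c=cam('wrist',s); M=[];out=[]
for k in range(4):
    im=snapshot('wrist'); s=read_state(); M.append(np.r_[s['moment'],s['force']])
    for a in ((-12,-9),(9,12),(-3,3)):
        p=prof(im,c,*a); g=np.gradient(p)
        def pk(lo,hi):
            i=int(lo*4)+np.argmax(g[int(lo*4):int(hi*4)]); d=g[i-1]-2*g[i]+g[i+1]; return (i+.5*(g[i-1]-g[i+1])/d)/4
        pl=pk(27,40); cb=pk(pl-20.5,pl-15); out.append((cb,pl,pl-cb))
o=np.array(out).reshape(4,3,3).mean(0); print(o.round(2).tolist(),'mean',o.mean(0).round(2)); m=np.mean(M,0); print('Mz',m[2].round(3),'F',m[3:].round(2))
E
python3 gap.py; python3 -m creep '{"jaw":[0.8,0.8,0.8,0.8,0.8,0.8],"delta_pos":[[0.01,0.02,0],[0.01,0.02,0],[0.01,0.02,0],[0.01,0.02,0],[0.01,0.02,0],[0.01,0.02,0]],"delta_rot":[[0,0,2],[0,0,4],[0,0,6],[0,0,6],[0,0,6],[0,0,6]]}' >/dev/null
python3 rd.py; python3 gap.py
```

```text
[[11.31, 29.57, 18.26], [11.34, 29.55, 18.21], [11.34, 29.55, 18.21]] mean [11.33 29.56 18.23]
Mz 0.107 F [0.87 2.16 0.25]
t 16.0667 yaw 38.66 M [-0.145 -0.004  0.056] F [-0.72 -0.3   0.25] [ 0.512  -0.2293  0.0757] w 0.01174 j6 0.111
[[12.67, 30.86, 18.19], [12.69, 30.85, 18.15], [12.51, 28.83, 16.33]] mean [12.62 30.18 17.55]
Mz 0.072 F [-0.38 -0.93  0.45]
```

```bash
sed -i 's/,(-3,3)):$/):/; s/reshape(4,3,3)/reshape(4,2,3)/' gap.py
python3 -m creep '{"jaw":[0.8,0.8,0.8,0.8,0.8],"delta_pos":[[0,0,0],[0,0,0],[0,0,0],[0,0,0],[0,0,0]],"delta_rot":[[0,0,2],[0,0,4],[0,0,6],[0,0,6],[0,0,6]]}' >/dev/null
python3 rd.py; python3 gap.py
```

```text
t 16.6833 yaw 32.66 M [-0.414  0.055  0.072] F [-0.39 -2.54 -0.18] [ 0.512  -0.2293  0.0756] w 0.01181 j6 0.458
[[13.84, 31.66, 17.82], [13.9, 31.66, 17.76]] mean [13.87 31.66 17.79]
Mz 0.081 F [-0.98 -2.62  0.8 ]
```

```bash
python3 -m creep '{"jaw":[0.8,0.8,0.8,0.8],"delta_pos":[[0,0,0],[0,0,0],[0,0,0],[0,0,0]],"delta_rot":[[0,0,2],[0,0,4],[0,0,4],[0,0,4]]}' >/dev/null
python3 rd.py; python3 gap.py
```

```text
t 17.2167 yaw 28.67 M [-0.622  0.186  0.154] F [-2.02 -3.16  0.88] [ 0.512  -0.2292  0.0757] w 0.01168 j6 0.48
[[14.64, 31.94, 17.29], [14.71, 31.95, 17.24]] mean [14.68 31.95 17.27]
Mz 0.123 F [-1.27 -3.7   0.11]
```

```bash
python3 -m creep '{"jaw":[0.8,0.8,0.8,0.8],"delta_pos":[[0,0,0],[0,0,0],[0,0,0],[0,0,0]],"delta_rot":[[0,0,1.5],[0,0,3],[0,0,3],[0,0,3]]}' >/dev/null
python3 rd.py; python3 gap.py
```

```text
t 17.75 yaw 25.65 M [-0.943  0.252  0.192] F [-1.25 -4.36  0.1 ] [ 0.512  -0.2292  0.0757] w 0.01185 j6 0.429
[[15.21, 32.08, 16.87], [15.3, 32.07, 16.77]] mean [15.26 32.08 16.82]
Mz 0.182 F [-1.65 -4.87  0.49]
```

Spring compression is about 1.4 mm, or about 5.5–6 N, and the moment rise agrees. I'll release and check that it holds.

```bash
python3 -m creep '{"jaw":[2,3,4,4,4,4,4],"delta_pos":[[0,0,0],[0,0,0],[0,0,0],[0,0,0],[0,0,0],[0,0,0],[0,0,0]],"delta_rot":[[0,0,0],[0,0,0],[0,0,0],[0,0,0],[0,0,0],[0,0,0],[0,0,0]]}'
python3 gap.py
```

```text
time: 18.53
ee_pos: [0.5121, -0.229, 0.0756]
ee_rot: [0.533, 0.846, 0.0, -0.0]
force: [-0.2, 0.4, -0.4]
gripper_width: 0.0402
gripper_force: 0.0
[[12.6, 30.72, 18.12], [14.37, 30.58, 16.21]] mean [13.49 30.65 17.16]
Mz -0.016 F [-0.44  0.34  0.08]
```

```bash
cp gap.py g2.py; python3 - <<'E'
from prof import *
s=read_state(); im=snapshot('wrist'); np.save('w7.npy',im); c=cam('wrist',s)
for a in ((-12,-9),(9,12),(-3,3)): print(a,edges(prof(im,c,*a),2.))
E
python3 -m creep '{"jaw":[4,4,4,4,4,4,4],"delta_pos":[[0,0,-1.5],[0,0,-3],[0,0,-4],[0,0,-4],[0,0,-4],[0,0,-4],[0,0,-4]],"delta_rot":[[0,0,0],[0,0,0],[0,0,0],[0,0,0],[0,0,0],[0,0,0],[0,0,0]]}'
python3 - <<'E'
from prof import *
s=read_state(); im=snapshot('wrist'); np.save('w8.npy',im); c=cam('wrist',s); pickle.dump(s,open('s8.pkl','wb'))
for a in ((-12,-9),(9,12),(-3,3)): print(a,edges(prof(im,c,*a),2.))
E
```

```text
(-12, -9) [(11.5, -12), (12.5, 43), (13.75, -15), (15.0, 24), (24.25, -50), (30.75, 49), (32.0, -19), (33.0, 13), (34.25, -13), (35.25, 14), (38.5, -18), (44.75, 10), (57.5, -61)]
(9, 12) [(0.75, -9), (6.5, -18), (12.5, 29), (13.75, -16), (15.0, 26), (23.5, -33), (28.25, -19), (30.5, 50), (33.75, -19), (34.75, 9), (36.0, -11), (37.5, -22), (41.75, -18), (44.5, 29), (58.0, -8), (65.75, -57)]
(-3, 3) [(7.5, 9), (12.75, 11), (13.75, -14), (15.0, 24), (23.75, -34), (27.75, -36), (30.75, 52), (34.0, -31), (35.0, 14), (38.0, -53), (42.5, 45), (50.75, -26), (53.0, -12), (61.25, -37)]
time: 19.37
ee_pos: [0.5117, -0.2289, 0.1146]
ee_rot: [0.533, 0.846, -0.0, -0.001]
force: [0.6, -0.6, -0.7]
gripper_width: 0.04
gripper_force: 0.0
(-12, -9) [(12.75, 32), (14.0, -8), (15.0, 19), (24.25, -43), (31.0, 51), (33.75, -20), (35.0, 30), (37.75, -38), (40.25, -14), (45.75, 23), (58.0, -9), (68.0, 14), (69.0, -61)]
(9, 12) [(12.0, -12), (13.75, -10), (15.0, 20), (23.75, -33), (28.75, -22), (30.75, 48), (33.75, -17), (36.0, -10), (37.25, -16), (38.5, 12), (42.5, -18), (45.0, 26), (67.25, 13), (69.25, 28), (73.0, 24), (77.25, -124)]
(-3, 3) [(4.5, 8), (7.75, 10), (12.75, 9), (13.75, -9), (15.0, 20), (23.5, -31), (28.5, -31), (30.75, 49), (34.0, -26), (35.25, 12), (38.0, -47), (42.5, 38), (54.5, -8), (72.0, -15), (74.0, -43)]
```

```bash
python3 -c "
from h import *
print(delta([.5792,-.1865,.2008],np.radians(85.7)))"
```

```text
[array([ 0.92,  7.91, -8.61]), np.float64(-60.11)]
```

```bash
python3 -m creep '{"jaw":[4,4,4.6,4.6,4.6,4.6,4.6,4.6,4.6,4.6,4.6,4.6,4.6,4.6],"delta_pos":[[0,0,-3],[0,0,-6],[0.9,7.9,-8.6],[0.9,7.9,-8.6],[0.9,7.9,-8.6],[0.9,7.9,-8.6],[0.9,7.9,-8.6],[0.9,7.9,-8.6],[0.9,7.9,-8.6],[0.9,7.9,-8.6],[0.9,7.9,-8.6],[0.9,7.9,-8.6],[0.9,7.9,-8.6],[0.9,7.9,-8.6]],"delta_rot":[[0,0,-7],[0,0,-14],[0,0,-60.1],[0,0,-60.1],[0,0,-60.1],[0,0,-60.1],[0,0,-60.1],[0,0,-60.1],[0,0,-60.1],[0,0,-60.1],[0,0,-60.1],[0,0,-60.1],[0,0,-60.1],[0,0,-60.1]]}'
python3 - <<'E'
from prof import *
s=read_state(); im=snapshot('wrist'); np.save('w9.npy',im); c=cam('wrist',s); pickle.dump(s,open('s9.pkl','wb'))
s5=pickle.load(open('s5.pkl','rb')); c5=cam('wrist',s5)
for a in ((-12,-9),(9,12),(-3,3)): print(a,'\n w5',edges(prof(np.load('w5.npy'),c5,*a),2.)[:12],'\n w9',edges(prof(im,c,*a),2.)[:14])
# carriage wings (own x ~ +-15) and per-pixel profile
p5=prof(np.load('w5.npy'),c5,-3,3); p9=prof(im,c,-3,3)
print('w5',p5[0:120:2].astype(int).tolist()); print('w9',p9[48:168:2].astype(int).tolist())
# ring mark: dark pixels near ring top at radius 20-29
k0=np.array([.512,-.2288])
for n,cc,I in (('w5',c5,np.load('w5.npy')),('w9',c,im)):
    g=cv2.cvtColor(I,cv2.COLOR_RGB2GRAY)
    th=np.radians(np.arange(-25,55,1.)); v=[np.mean([cv2.getRectSubPix(g,(1,1),tuple(map(float,proj(cc,[k0[0]+r*np.cos(t),k0[1]+r*np.sin(t),.048]))))[0,0] for r in (.020,.022,.024,.026)]) for t in th]
    i=int(np.argmin(v)); print(n,'mark deg',np.degrees(th[i]),np.round(v[max(0,i-4):i+5]))
E
```

```text
time: 20.58
ee_pos: [0.5794, -0.1869, 0.2016]
ee_rot: [0.038, 0.999, 0.0, -0.0]
force: [-0.1, 1.0, -0.7]
gripper_width: 0.0463
gripper_force: 0.0
(-12, -9) 
 w5 [(1.25, 27), (11.25, -28), (17.25, -12), (19.5, 38), (23.5, 14), (26.5, -24), (32.75, -13), (36.75, 15), (57.75, 14), (65.25, -17), (67.25, 19), (72.75, 16)] 
 w9 [(1.75, -10), (11.75, 15), (14.75, 16), (23.75, -30), (28.0, -13), (30.75, 42), (33.5, -13), (35.0, 17), (37.5, -23), (40.5, -11), (41.75, -10), (46.5, 15), (68.75, 26), (72.5, 17)]
(9, 12) 
 w5 [(0.75, 23), (2.0, 20), (11.5, -30), (17.25, -10), (19.5, 42), (22.25, -15), (25.75, -13), (32.25, -16), (35.25, 20), (60.75, 11), (65.75, -16), (68.5, 22)] 
 w9 [(10.75, -10), (14.75, 17), (23.75, -30), (30.75, 35), (33.5, -11), (37.0, -13), (40.75, -15), (43.75, 20), (69.5, 20), (72.5, 15), (85.5, -18), (88.5, -25)]
(-3, 3) 
 w5 [(1.5, 28), (11.0, -22), (17.25, -18), (19.75, 40), (22.5, -16), (26.75, -34), (33.75, 27), (63.25, 13), (68.5, -19), (71.0, 28), (75.5, 16), (78.75, 10)] 
 w9 [(12.0, 14), (14.75, 16), (23.5, -22), (27.75, -20), (30.75, 37), (33.5, -17), (38.0, -31), (42.75, 28), (73.25, 24), (75.5, 17), (85.75, -21), (88.75, -19)]
w5 [97, 100, 108, 121, 135, 147, 153, 157, 157, 156, 155, 154, 154, 154, 153, 153, 153, 152, 152, 150, 146, 137, 126, 115, 109, 107, 107, 107, 107, 107, 107, 107, 107, 103, 97, 88, 81, 80, 88, 105, 125, 141, 150, 153, 149, 141, 134, 132, 133, 135, 136, 133, 125, 111, 94, 79, 70, 67, 67, 69]
w9 [128, 134, 135, 134, 135, 140, 148, 154, 157, 157, 156, 155, 155, 155, 154, 153, 152, 151, 151, 151, 150, 145, 137, 127, 116, 109, 107, 106, 107, 107, 103, 95, 86, 77, 74, 76, 86, 103, 121, 138, 149, 152, 149, 141, 133, 129, 130, 133, 135, 134, 128, 117, 102, 87, 77, 74, 73, 73, 73, 75]
w5 mark deg 12.000000000000002 [150. 136. 123. 112. 111. 120. 134. 149. 160.]
w9 mark deg 12.000000000000002 [151. 138. 123. 111. 110. 119. 134. 147. 159.]
```

The mark hasn't moved, at 12° before and after. The spring is compressed 1.3–1.45 mm (about 5–6 N) and holding with the arm clear, so I'll hand in.

```bash
python3 -c "
from station import *
print(close_job())"
```

```text
the job is handed in; nothing more can be done
None
```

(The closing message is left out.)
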